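# Make up two laboratory kits

## Task

Make up two kits from the stock standing in the middle of the bench. First the blue tray: the orange-capped bottle, the purple-lidded jar and the brass weight; only when that kit is complete start the yellow tray: the green-capped bottle and the white box with the red lid. Everything stands upright and flat on the tray floor, one thing to a compartment (any compartment), set down and not dropped; leave the rest of the stock standing where it is.

Things in the scene. Friction and masses are not known exactly. Their poses are not given: they have to be found in the camera images.
- blue_tray: Low open blue tray, fixed to the bench, empty, left or right of the stock; 244 x 84 mm, long along its x axis (within 0.15 rad of straight away from the robot). Three square compartments in a row along x, 76 x 76 mm inside, centred at x = -80, 0 and +80 mm, y = 0. Walls and dividers 4 mm thick, tops 16 mm above the bench; floor 4 mm thick. Origin: centre of the underside, at bench level.
- yellow_tray: Low open yellow tray, fixed to the bench, empty, left or right of the stock; 164 x 84 mm, long along its x axis (within 0.15 rad of straight away from the robot). Two square compartments in a row along x, 76 x 76 mm inside, centred at x = -40 and +40 mm, y = 0. Walls and dividers 4 mm thick, tops 16 mm above the bench; floor 4 mm thick. Origin: centre of the underside, at bench level.
- orange_bottle: Small laboratory bottle of clear glass, round, standing upright, with a white paper label round the body and a screw cap in orange. Body 54 mm diameter up to 56 mm, then a shoulder to the cap: 34 mm diameter, top at 88 mm. About 160 g. Origin: centre of the underside; z up. Goes in the blue tray.
- purple_jar: Round white plastic jar, 48 mm diameter, 62 mm tall, with a purple lid as wide as the jar. About 90 g. Origin: centre of the underside; z up. Goes in the blue tray.
- brass_weight: Brass balance weight: a cylinder of 36 mm diameter and 48 mm height, on it a 14 mm neck and a 22 mm wide knob whose top is at 70 mm. About 420 g. Origin: centre of the underside; z up. Goes in the blue tray.
- green_bottle: Small laboratory bottle of clear glass, round, standing upright, with a white paper label round the body and a screw cap in green. Body 54 mm diameter up to 56 mm, then a shoulder to the cap: 34 mm diameter, top at 88 mm. About 160 g. Origin: centre of the underside; z up. Goes in the yellow tray.
- cuvette_box: Closed rectangular cuvette box, white below with a red lid, 56 mm along its x axis, 40 mm along its y axis, 50 mm tall. About 80 g. Origin: centre of the underside; z up. Stands at any yaw; in a compartment its sides must lie roughly along the walls to fit. Goes in the yellow tray.
- blue_bottle: Small laboratory bottle of clear glass, round, standing upright, with a white paper label round the body and a screw cap in blue. Body 54 mm diameter up to 56 mm, then a shoulder to the cap: 34 mm diameter, top at 88 mm. About 160 g. Origin: centre of the underside; z up. Not part of either kit: stays where it is.
- white_jar: Round white plastic jar, 48 mm diameter, 62 mm tall, with a white lid as wide as the jar. About 90 g. Origin: centre of the underside; z up. Not part of either kit: stays where it is.
- crucible: Open white porcelain crucible (a small handleless cup), 60 mm diameter at the rim, 50 mm tall. Origin: centre of the underside; z up. Not part of either kit: stays where it is.
Mind the look-alikes: they are no part of the job. What is shaped like the orange_bottle but pink is not meant.

How it is judged:
By the outcome, as a careful person would: the job done as asked, in the order asked, and still so for the second after the job is handed in, with the robot touching nothing.
It also fails if it takes over 131 s, if anything falls off the work surface, if the arm or the gripper's body presses on something with over 40 N, if the wrist force passes 120 N, or if a joint passes its speed limit or range.

## Robot

A 6-joint arm with a two-finger parallel gripper is mounted at the origin on the work surface. World frame = base frame: x ahead of the robot, y to its left, z up, the work surface at z = 0. Lengths are in mm, angles in rad, forces in N, time in s.
With the tool pointing down it reaches from about 300 to 850 mm from the base axis. Payload 4.2 kg.
Tool frame: the origin (TCP) lies midway between the tips of the shut fingers; the grasp point (between the pads) lies 19 mm behind it (ctrl.tcp_to_grasp is the distance from the TCP to the grasp point, in mm); y points along the fingers, z is the direction in which the jaws open and shut, and the axes are right-handed (so a half turn about y gives the same grasp; the last joint's range is limited). The gripper opens to 91 mm and grips with 3 to 60 N. Pads are 32 mm wide; open, the fingers measure 118 mm over their backs; the gripper's body (76 mm by 178 mm) begins 60 mm behind the grasp point.
Start: joints at [1.09, 0.32, 1.565, -0, 1.257, -0.02], TCP at [255.688, 515.044, 182.976] pointing down, gripper open.
Joint ranges: [-3.11, 3.11], [-0.84, 2.01], [0.21, 2.61], [-1.34, 4.49], [0.05, 2.63], [-2.56, 2.56]. Speed limits (rad/s): [2.57, 2.57, 3.14, 3.14, 3.14, 3.14].

## Interface

Orientations are given as [roll, pitch, yaw] about the fixed x, y, z axes, in that order (R = Rz(yaw) Ry(pitch) Rx(roll)).
In Python, from plant import ctrl gives the robot as it stands.
- The arm moves only by the tool jog_arm, never from a script. Its arguments are lists of equal length, an entry for each row: "grip": the closure, from 0 (fully open) to 1 (shut); "travel": the shift along the tool's x, y, z in cm, a list of three; "turn": the turn, a rotation vector about the tool's x, y, z in degrees, a list of three. A call has 1 to 10 rows; each row is the pose to reach, as a shift and turn from the pose commanded when the call began, along the tool's axes at that moment; what a row does not reach only later rows make up. A row lasts 1/10 s, in which the tool goes at most 50 mm and 8.59 degrees, less where a joint would pass 70% of its speed; a pose out of reach is approached as far as the arm can. A call with a gripper value outside its range is refused whole. The fingers move at their own pace and stop on an object; the grip force is fixed at half the most. Time passes only in rows, so rows that repeat a pose let the fingers close. It gives the time, the measured TCP pose, the force and the opening at its end, in the units of the state.
- ctrl.get_obs(): the state, without advancing time (a new reading comes with each control period).
- ctrl.snapshot(name): name is "scene" or "top" or "wrist"; returns (picture, depth): 420x560x3 uint8, red, green, blue; 420x560 float32, mm along the optical axis (not along the pixel's ray), 0 where there is no reading.
- ctrl.camera_model(name): a dict with "fx", "fy", "cx", "cy" (pixels), "R" (3x3) and "t" (3): a world point X has camera coordinates R X + t; the wrist camera has in their place "hand_eye" (4x4, takes a point from camera to tool coordinates, whose origin is the TCP and whose axes are the tool frame's). Camera axes: x right, y down, z forward; pixel columns grow to the right and rows downward; lengths in mm; the calibration is good to about 2 mm. A picture is of the moment at which its call begins: read the wrist's pose just before it. camera_model takes no time and is no camera call.
- ctrl.job_done(): hands the job in, once; it reports no verdict.
The state is a dict: "time": time; "qpos": joint angles; "qvel": joint speeds; "effort": joint torques, N m; "tcp_pos": TCP position; "tool_rot": TCP orientation; "contact_force": force on the tool from outside, world axes, zero at the start; "ft_torque": the same for the moment, N m; "opening": opening from 0.0 (shut) to 1.0 (fully open).
Only numpy, scipy, OpenCV 4.12 (cv2) and the standard library are available. Lean on these libraries where they do the work, as an engineer would, in place of code of your own. Each camera call takes 0.05 s, during which the arm holds its last target. There are 200 camera calls.

## Working session

There is one attempt and no reset: what is moved stays moved. The work goes in short steps, Python scripts to look and compute and a tool call to move; the robot and the scene stay as the last step left them, time stands still between calls to the robot, and variables do not carry over. Pictures are saved under pics/ and viewed, on a budget of 14 in all, crops included, one or two more only if the job needs it, and the job is handed in when it is done.

Besides the shell and the picture viewer there is one more tool, called after "Call:" in YAML: its name, and indented under it one key for each argument. jog_arm: Moves the arm, as the interface text tells. Its arguments: {"type":"object","properties":{"grip":{"type":"array","items":{"type":"number"}},"travel":{"type":"array","items":{"type":"array","items":{"type":"number"}}},"turn":{"type":"array","items":{"type":"array","items":{"type":"number"}}}},"required":["grip","travel","turn"]}

```bash
mkdir -p pics; ls
python3 - <<'E'
from plant import ctrl
import cv2,numpy as np
o=ctrl.get_obs();print(o)
for n in("top","scene"):
    p,d=ctrl.snapshot(n);cv2.imwrite(f"pics/{n}0.png",p[:,:,::-1]);np.savez(f"{n}0.npz",p=p,d=d)
    print(ctrl.camera_model(n))
print(ctrl.camera_model("wrist"))
E
```

```text
pics
{'time': 0.0, 'qpos': array([ 1.09004532e+00,  3.20285424e-01,  1.56567571e+00, -7.77833549e-06,
        1.25738555e+00, -1.99998617e-02]), 'qvel': array([-0.00031429, -0.00020849,  0.00219947,  0.0013164 ,  0.00137894,
        0.00149889]), 'effort': array([-1.86174795e-03, -4.12445498e+01, -2.31977499e+01,  7.24719674e-02,
        4.54881415e-02, -1.41954201e-04]), 'tcp_pos': array([255.40078328, 514.54281207, 182.12533414]), 'tool_rot': array([-1.57255016e+00,  2.76843772e-05, -4.60748769e-01]), 'contact_force': array([-0.89127387,  0.15598408, -0.11395412]), 'ft_torque': array([-0.00060665,  0.00278859, -0.02018047]), 'opening': 1.0016440824290977}
{'fx': 528.7980049124096, 'fy': 528.7980049124096, 'cx': 281.7548636179257, 'cy': 219.53254302328173, 'R': array([[ 0.02651961, -0.99962739, -0.00646418],
       [-0.99416255, -0.02569702, -0.10478785],
       [ 0.1045827 ,  0.00920537, -0.99447359]]), 't': array([  -2.00160518,  586.36135277, 1095.75492838])}
{'fx': 468.36088910396717, 'fy': 468.36088910396717, 'cx': 277.8267061226724, 'cy': 199.78534878775818, 'R': array([[-0.09893994,  0.99490645, -0.01928823],
       [ 0.75080059,  0.06191519, -0.65762069],
       [-0.65307684, -0.07954657, -0.75310224]]), 't': array([  76.63513487, -422.20206126, 1388.31959573])}
{'fx': 322.92302991340347, 'fy': 322.92302991340347, 'cx': 276.76839062319084, 'cy': 211.5511588924689, 'hand_eye': array([[ 1.38986587e-05,  9.66218677e-01,  2.57723629e-01,
        -7.18099620e+01],
       [-2.53759531e-05, -2.57723629e-01,  9.66218676e-01,
        -2.01523806e+02],
       [ 1.00000000e+00, -1.99691263e-05,  2.09367070e-05,
         9.38341333e-01],
       [ 0.00000000e+00,  0.00000000e+00,  0.00000000e+00,
         1.00000000e+00]])}
```

View pics/top0.png

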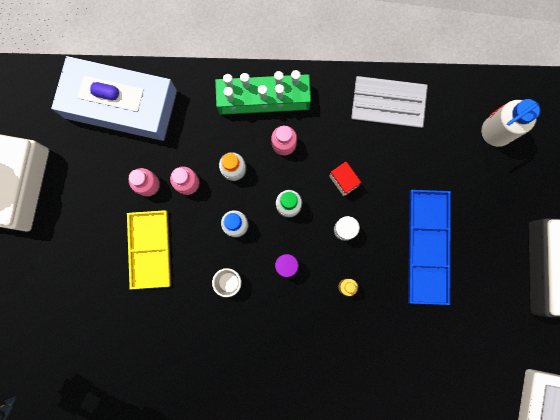

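View pics/scene0.png

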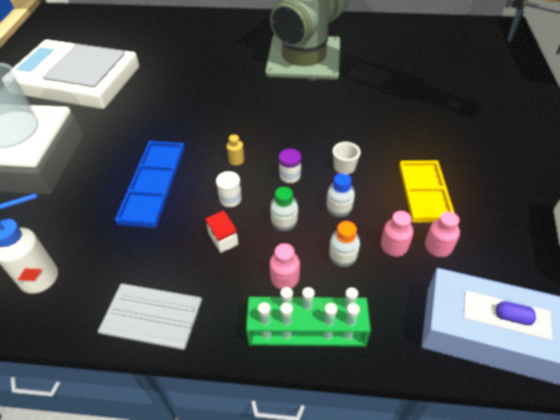

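The top view shows the robot at the bottom, +x pointing up and +y to the left. Targets in pixels:
- Orange cap (231,162), green cap (289,201), purple lid (287,266).
- Brass weight (348,287), box (345,178).
- Blue tray (430,247), yellow tray (149,250).

The pink bottles are at (284,138), (184,180) and (143,181). The scene view agrees with all of this.

```bash
cat > h.py <<'E'
import numpy as np,cv2
from plant import ctrl
from scipy.spatial.transform import Rotation as Ro
def cam(name,o=None):
    m=ctrl.camera_model(name);K=(m['fx'],m['fy'],m['cx'],m['cy'])
    if name!="wrist":
        R=np.array(m['R']);return K,R.T,-R.T@np.array(m['t'])
    H=np.array(m['hand_eye']);T=Ro.from_euler('xyz',o['tool_rot']).as_matrix()
    return K,T@H[:3,:3],T@H[:3,3]+o['tcp_pos']
def plane(c,uv,z):
    K,R,t=c;uv=np.asarray(uv,float).reshape(-1,2)
    d=np.c_[(uv[:,0]-K[2])/K[0],(uv[:,1]-K[3])/K[1],np.ones(len(uv))]@R.T
    return t+d*((z-t[2])/d[:,2])[:,None]
# name: hue lo,hi (cv 0-180), min sat, min val, z of the coloured top, approx px in top
HUE=dict(orange=(8,18,150,120,88),green=(50,75,150,60,88),purple=(130,155,120,60,62),brass=(18,30,80,80,70),
 red=(0,6,150,90,50),blue=(105,120,150,80,16),yellow=(26,34,180,150,16))
def blobs(p,key):
    h=cv2.cvtColor(p,cv2.COLOR_RGB2HSV);a=HUE[key]
    m=cv2.inRange(h,(a[0],a[2],a[3]),(a[1],255,255))
    m=cv2.morphologyEx(m,cv2.MORPH_CLOSE,np.ones((7,7),np.uint8))
    cs,_=cv2.findContours(m,cv2.RETR_EXTERNAL,cv2.CHAIN_APPROX_NONE)
    return [c for c in sorted(cs,key=cv2.contourArea,reverse=True) if cv2.contourArea(c)>40],a[4]
E
python3 - <<'E'
from h import *
p=np.load('top0.npz')['p'];c=cam('top')
for k in HUE:
    b,z=blobs(p,k)
    for q in b[:3]:
        W=plane(c,q.reshape(-1,2)+0.0,z)[:,:2].astype(np.float32)
        r=cv2.minAreaRect(W);e=cv2.minEnclosingCircle(W)
        print(k,q.reshape(-1,2).mean(0).round(),'rect',np.round(r[0],1),np.round(r[1],1),round(r[2],1),'circ',np.round(e[0],1),round(e[1],1))
E
```

```text
orange [230. 164.] rect [692.2 121.5] [30.4 33.2] 5.6 circ [695.9 122.4] 19.0
green [262.  93.] rect [841.1  59. ] [ 76.  196.1] 4.5 circ [845.5  60.4] 101.7
green [289. 200.] rect [619.4  -0.8] [34.8 32.5] 1.5 circ [6.194e+02 2.000e-01] 18.1
purple [286. 265.] rect [489.4   0.8] [45.  47.2] 1.5 circ [488.9   1.2] 24.2
brass [148. 250.] rect [514.5 285.3] [157.9  84.4] 5.4 circ [513.9 286.8] 88.0
brass [348. 287.] rect [ 448.1 -123.9] [32.2 38.6] 1.5 circ [ 448.4 -124.2] 19.9
brass [229. 161.] rect [703.8 126.1] [29.7 29.2] 2.0 circ [702.  126.9] 17.4
red [345. 177.] rect [ 678.5 -119. ] [56.8 41.7] 36.2 circ [ 679.1 -119.5] 33.2
blue [429. 247.] rect [ 538.6 -303.8] [ 89.2 245.6] 89.6 circ [ 538.6 -304.8] 128.6
blue [524. 113.] rect [ 841.2 -509.7] [54.3 74.3] 4.9 circ [ 835.8 -509.5] 42.3
blue [232. 222.] rect [580.8 119.7] [37.  36.6] 46.7 circ [580.8 119.9] 19.2
yellow [148. 249.] rect [516.7 300.1] [164.8  86.3] 5.4 circ [516.4 300.2] 91.0
```

Call:
jog_arm:
  grip: [0,0,0,0,0,0,0,0,0,0]
  travel:
    - [5,0,-1.35]
    - [10,0,-2.7]
    - [15,0,-4.05]
    - [20,0,-5.4]
    - [25,0,-6.75]
    - [30,0,-8.1]
    - [35,0,-9.45]
    - [40,0,-10.8]
    - [43,0,-11.6]
    - [45,0,-12.1]
  turn:
    - [0,-4,0]
    - [0,-8,0]
    - [0,-12,0]
    - [0,-16,0]
    - [0,-20,0]
    - [0,-24,0]
    - [0,-26.4,0]
    - [0,-26.4,0]
    - [0,-26.4,0]
    - [0,-26.4,0]

```text
time: 1.1
tcp_pos: [607.3, 203.5, 182.1]
tool_rot: [-1.572, 0.0, -0.003]
contact_force: [-0.8, 0.4, -0.1]
opening: 1.003
```

Call:
jog_arm:
  grip: [0,0,0,0,0,0]
  travel:
    - [3,0,-2.7]
    - [6,0,-5.4]
    - [8.5,0,-7.5]
    - [9,0,-8]
    - [9,0,-8]
    - [9,0,-8]
  turn:
    - [0,0,0]
    - [0,0,0]
    - [0,0,0]
    - [0,0,0]
    - [0,0,0]
    - [0,0,0]

```text
time: 1.7
tcp_pos: [693.8, 127.7, 182.7]
tool_rot: [-1.57, 0.002, 0.001]
contact_force: [-0.6, 0.1, -0.3]
opening: 0.998
```

```bash
cat >> h.py <<'E'
def look(name):
    o=ctrl.get_obs();p,d=ctrl.snapshot('wrist');cv2.imwrite(f"pics/{name}.png",p[:,:,::-1]);np.savez(f"{name}.npz",p=p,d=d)
    c=cam('wrist',o);print('t',o['time'],'tcp',o['tcp_pos'].round(1),'yaw',round(float(o['tool_rot'][2]),3));return p,d,c,o
def top3d(c,d,q,zlo,zhi):
    """world points of pixels in contour's bounding box with height in [zlo,zhi]"""
    x,y,w,h=cv2.boundingRect(q);x0,y0=max(x-40,0),max(y-40,0)
    V,U=np.mgrid[y0:min(y+h+40,420),x0:min(x+w+40,560)];D=d[V,U].ravel();K,R,t=c
    P=np.c_[(U.ravel()-K[2])/K[0]*D,(V.ravel()-K[3])/K[1]*D,D][D>0]@R.T+t
    return P[(P[:,2]>zlo)&(P[:,2]<zhi)]
E
python3 - <<'E'
from h import *
p,d,c,o=look('w_orange')
b,z=blobs(p,'orange')
for q in b[:3]:
    W=plane(c,q.reshape(-1,2),z)[:,:2].astype(np.float32)
    print(q.reshape(-1,2).mean(0),np.round(cv2.minEnclosingCircle(W)[0],1),round(cv2.minEnclosingCircle(W)[1],1),cv2.contourArea(q))
    P=top3d(c,d,q,82,95)
    if len(P): e=cv2.minEnclosingCircle(P[:,:2].astype(np.float32));print('depth',e,P.mean(0),len(P))
E
```

```text
t 1.7 tcp [693.8 127.7 182.7] yaw 0.001
[269.47058824 197.88235294] [694.7 122. ] 16.3 174.0
depth ((699.6132202148438, 121.67451477050781), 16.910799026489258) [698.91732294 121.74950185  87.55519749] 957
```

View pics/w_orange.png

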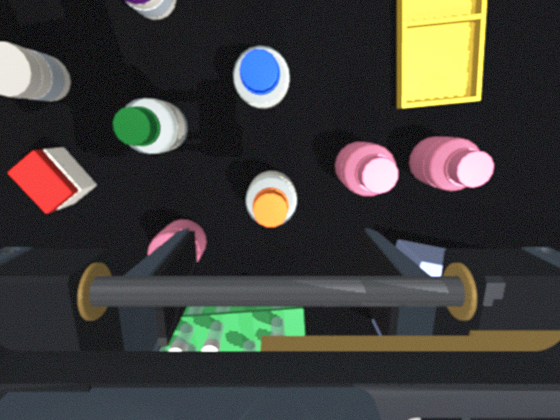

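The orange cap is at (271,207) in the wrist view, and depth puts it at about (699,122). The pink neighbours are clear of the fingers, so I'll descend and grip the body.

Call:
jog_arm:
  grip: [0,0,0,0,0,0,1,1,1,1]
  travel:
    - [0.55,3,-0.6]
    - [0.55,7,-0.6]
    - [0.55,11,-0.6]
    - [0.55,14,-0.6]
    - [0.55,16.2,-0.6]
    - [0.55,16.2,-0.6]
    - [0.55,16.2,-0.6]
    - [0.55,16.2,-0.6]
    - [0.55,16.2,-0.6]
    - [0.55,16.2,-0.6]
  turn:
    - [0,0,0]
    - [0,0,0]
    - [0,0,0]
    - [0,0,0]
    - [0,0,0]
    - [0,0,0]
    - [0,0,0]
    - [0,0,0]
    - [0,0,0]
    - [0,0,0]

```text
time: 2.75
tcp_pos: [701.1, 120.8, 22.5]
tool_rot: [-1.57, -0.002, 0.0]
contact_force: [-0.1, 0.3, 0.0]
opening: 0.68
```

Call:
jog_arm:
  grip: [1,1,1,1,1,1,1,1,1,1]
  travel:
    - [0,0,0]
    - [0,0,0]
    - [0,0,0]
    - [0,0,0]
    - [0,-1,0]
    - [0,-3,0]
    - [0,-6,0]
    - [0,-9,0]
    - [0,-11,0]
    - [0,-12,0]
  turn:
    - [0,0,0]
    - [0,0,0]
    - [0,0,0]
    - [0,0,0]
    - [0,0,0]
    - [0,0,0]
    - [0,0,0]
    - [0,0,0]
    - [0,0,0]
    - [0,0,0]

```text
time: 3.75
tcp_pos: [701.2, 120.4, 143.1]
tool_rot: [-1.571, -0.003, -0.0]
contact_force: [0.9, -0.2, -1.7]
opening: 0.567
```

Call:
jog_arm:
  grip: [1,1,1,1,1,1,1,1,1,1]
  travel:
    - [-0.4,0,-2]
    - [-1.2,0,-6]
    - [-2.1,0,-11]
    - [-3.1,0,-16]
    - [-4.1,0,-21]
    - [-5.1,0,-26]
    - [-6.1,0,-31]
    - [-7,0,-36]
    - [-7.7,0,-40]
    - [-8.2,0,-42.4]
  turn:
    - [0,0,0]
    - [0,0,0]
    - [0,0,0]
    - [0,0,0]
    - [0,0,0]
    - [0,0,0]
    - [0,0,0]
    - [0,0,0]
    - [0,0,0]
    - [0,0,0]

```text
time: 4.75
tcp_pos: [615.1, -308.2, 138.7]
tool_rot: [-1.571, 0.004, -0.004]
contact_force: [0.1, 0.5, -0.8]
opening: 0.571
```

Call:
jog_arm:
  grip: [1,1,1]
  travel:
    - [0,0,0]
    - [0,0,0]
    - [0,0,0]
  turn:
    - [0,0,0]
    - [0,0,0]
    - [0,0,0]

```text
time: 5.05
tcp_pos: [617.8, -302.5, 139.9]
tool_rot: [-1.569, 0.002, 0.0]
contact_force: [0.2, -0.3, -2.5]
opening: 0.573
```

Run:
```python
from h import *
p,d,c,o=look('w_place1')
b,z=blobs(p,'blue')
q=b[0];W=plane(c,q.reshape(-1,2),z)[:,:2].astype(np.float32)
r=cv2.minAreaRect(W);print(r, cv2.boxPoints(r).round(1).tolist())
```

```text
t 5.05 tcp [ 617.8 -302.5  139.9] yaw 0.0
((549.0636596679688, -307.08135986328125), (87.61193084716797, 222.32559204101562), 89.43270111083984) [[437.5, -349.79998779296875], [659.7999877929688, -352.0], [660.7000122070312, -264.3999938964844], [438.29998779296875, -262.20001220703125]]
```

View pics/w_place1.png

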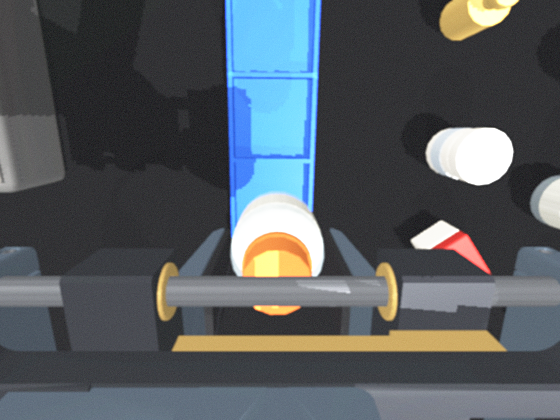

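The bottle hangs upright above the far compartment. Tray dividers are at rows 75 and 157, and the tray edges at columns 231 and 316.

Run:
```python
from h import *
z=np.load('w_place1.npz');p=z['p'];o=ctrl.get_obs();o['tcp_pos'],o['tool_rot']=np.array([617.8,-302.5,139.9]),np.array([-1.5708,0,0])
c=cam('wrist',o);print(plane(c,[[273,75],[273,157],[229,110],[318,110],[228,75],[319.5,75],[231,157],[315,157]],16).round(1))
```

```text
[[ 500.7 -305.5   16. ]
 [ 576.8 -305.7   16. ]
 [ 532.  -348.    16. ]
 [ 532.  -262.3   16. ]
 [ 500.7 -347.7   16. ]
 [ 500.7 -261.9   16. ]
 [ 576.8 -347.7   16. ]
 [ 576.8 -263.8   16. ]]
```

Call:
jog_arm:
  grip: [1,1,1,1,1,1,1,1,1,1]
  travel:
    - [0.1,2,-0.2]
    - [0.1,5,-0.2]
    - [0.1,8,-0.2]
    - [0.1,10,-0.2]
    - [0.1,10.8,-0.2]
    - [0.1,11.1,-0.2]
    - [0.1,11.3,-0.2]
    - [0.1,11.5,-0.2]
    - [0.1,11.6,-0.2]
    - [0.1,11.6,-0.2]
  turn:
    - [0,0,0]
    - [0,0,0]
    - [0,0,0]
    - [0,0,0]
    - [0,0,0]
    - [0,0,0]
    - [0,0,0]
    - [0,0,0]
    - [0,0,0]
    - [0,0,0]

```text
time: 6.1
tcp_pos: [620.0, -305.7, 25.8]
tool_rot: [-1.571, -0.002, -0.0]
contact_force: [0.5, -0.6, -0.5]
opening: 0.57
```

Call:
jog_arm:
  grip: [1,1,0,0,0,0,0,0,0,0]
  travel:
    - [0,0.07,0]
    - [0,0.07,0]
    - [0,0.07,0]
    - [0,0.07,0]
    - [0,0.07,0]
    - [0,0.07,0]
    - [0,-2,0]
    - [0,-6,0]
    - [0,-11,0]
    - [0,-15.5,0]
  turn:
    - [0,0,0]
    - [0,0,0]
    - [0,0,0]
    - [0,0,0]
    - [0,0,0]
    - [0,0,0]
    - [0,0,0]
    - [0,0,0]
    - [0,0,0]
    - [0,0,0]

```text
time: 7.1
tcp_pos: [619.4, -305.5, 181.7]
tool_rot: [-1.571, -0.0, -0.0]
contact_force: [0.9, -0.3, 0.5]
opening: 0.998
```

Call:
jog_arm:
  grip: [0,0,0,0,0,0,0,0,0,0]
  travel:
    - [-2,0,4.5]
    - [-4,0,9]
    - [-6,0,13.5]
    - [-8,0,18]
    - [-10,0,22.5]
    - [-11.5,0,27]
    - [-12.6,0,29.5]
    - [-13,0,30.7]
    - [-13,0,30.7]
    - [-13,0,30.7]
  turn:
    - [0,0,0]
    - [0,0,0]
    - [0,0,0]
    - [0,0,0]
    - [0,0,0]
    - [0,0,0]
    - [0,0,0]
    - [0,0,0]
    - [0,0,0]
    - [0,0,0]

```text
time: 8.1
tcp_pos: [490.2, 0.7, 180.0]
tool_rot: [-1.572, -0.001, -0.0]
contact_force: [0.9, 0.1, -0.3]
opening: 1.003
```

```bash
cat >> h.py <<'E'
def meas(name,key,zlo,zhi):
    p,d,c,o=look(name);b,z=blobs(p,key)
    for q in b[:3]:
        P=top3d(c,d,q,zlo,zhi)
        W=plane(c,q.reshape(-1,2),z)[:,:2].astype(np.float32);r=cv2.minAreaRect(W)
        print('blob',q.reshape(-1,2).mean(0).round(),cv2.contourArea(q),'rect',np.round(r[0],1),np.round(r[1],1),round(r[2],1))
        if len(P)>30:
            f=P[:,:2].astype(np.float32);e=cv2.minEnclosingCircle(f);r=cv2.minAreaRect(f)
            print(' depth circ',np.round(e[0],1),round(e[1],1),'mean',P.mean(0).round(1),len(P),'rect',np.round(r[0],1),np.round(r[1],1),round(r[2],1))
            print(' go (dx,dy)',(np.array(e[0])-o['tcp_pos'][:2]).round(1))
E
python3 -c "
from h import *
meas('w_purple','purple',56,68)"
```

```text
t 8.1 tcp [490.2   0.7 180. ] yaw -0.0
blob [276. 198.] 1748.5 rect [ 4.903e+02 -2.000e-01] [48.7 48.5] 46.4
 depth circ [489.9  -0.5] 23.8 mean [ 4.892e+02 -4.000e-01  6.160e+01] 1686 rect [ 4.898e+02 -4.000e-01] [46.6 47.2] 13.2
 go (dx,dy) [-0.3 -1.2]
```

Call:
jog_arm:
  grip: [0,0,0.2,0.2,0.2,0.2,1,1,1,1]
  travel:
    - [0,3,-0.1]
    - [0,7,-0.1]
    - [0,11,-0.1]
    - [0,14,-0.1]
    - [0,15.8,-0.1]
    - [0,15.8,-0.1]
    - [0,15.8,-0.1]
    - [0,15.8,-0.1]
    - [0,15.8,-0.1]
    - [0,15.8,-0.1]
  turn:
    - [0,0,0]
    - [0,0,0]
    - [0,0,0]
    - [0,0,0]
    - [0,0,0]
    - [0,0,0]
    - [0,0,0]
    - [0,0,0]
    - [0,0,0]
    - [0,0,0]

```text
time: 9.15
tcp_pos: [490.4, 0.3, 23.0]
tool_rot: [-1.571, -0.002, 0.0]
contact_force: [0.1, -0.9, 2.5]
opening: 0.518
```

Call:
jog_arm:
  grip: [1,1,1,1,1,1,1,1,1,1]
  travel:
    - [0,0,0]
    - [0,0,0]
    - [0,0,0]
    - [0,0,0]
    - [0,-1,0]
    - [0,-3,0]
    - [0,-6,0]
    - [0,-9,0]
    - [0,-11,0]
    - [0,-12,0]
  turn:
    - [0,0,0]
    - [0,0,0]
    - [0,0,0]
    - [0,0,0]
    - [0,0,0]
    - [0,0,0]
    - [0,0,0]
    - [0,0,0]
    - [0,0,0]
    - [0,0,0]

```text
time: 10.15
tcp_pos: [490.1, 0.8, 144.1]
tool_rot: [-1.57, -0.003, 0.0]
contact_force: [-0.2, 0.6, -2.5]
opening: 0.514
```

Call:
jog_arm:
  grip: [1,1,1,1,1,1,1,1,1,1]
  travel:
    - [0.4,0,-2]
    - [1,0,-6]
    - [1.7,0,-10.5]
    - [2.5,0,-15.5]
    - [3.3,0,-20.5]
    - [4,0,-25]
    - [4.6,0,-28.5]
    - [4.9,0,-30.5]
    - [4.9,0,-30.5]
    - [4.9,0,-30.5]
  turn:
    - [0,0,0]
    - [0,0,0]
    - [0,0,0]
    - [0,0,0]
    - [0,0,0]
    - [0,0,0]
    - [0,0,0]
    - [0,0,0]
    - [0,0,0]
    - [0,0,0]

```text
time: 11.15
tcp_pos: [537.6, -303.8, 140.9]
tool_rot: [-1.569, 0.002, -0.001]
contact_force: [0.6, -0.1, -1.5]
opening: 0.51
```

Call:
jog_arm:
  grip: [1,1,1,1,1,1,1,1,1,1]
  travel:
    - [0,2,0]
    - [0,5,0]
    - [0,8,0]
    - [0,10,0]
    - [0,10.8,0]
    - [0,11.1,0]
    - [0,11.3,0]
    - [0,11.5,0]
    - [0,11.6,0]
    - [0,11.6,0]
  turn:
    - [0,0,0]
    - [0,0,0]
    - [0,0,0]
    - [0,0,0]
    - [0,0,0]
    - [0,0,0]
    - [0,0,0]
    - [0,0,0]
    - [0,0,0]
    - [0,0,0]

```text
time: 12.15
tcp_pos: [539.1, -304.7, 27.0]
tool_rot: [-1.571, -0.002, -0.0]
contact_force: [-0.8, 0.4, 2.0]
opening: 0.512
```

Call:
jog_arm:
  grip: [1,0,0,0,0,0,0,0,0,0]
  travel:
    - [0,0.05,0]
    - [0,0.05,0]
    - [0,0.05,0]
    - [0,0.05,0]
    - [0,0.05,0]
    - [0,0.05,0]
    - [0,-2,0]
    - [0,-6,0]
    - [0,-11,0]
    - [0,-15.5,0]
  turn:
    - [0,0,0]
    - [0,0,0]
    - [0,0,0]
    - [0,0,0]
    - [0,0,0]
    - [0,0,0]
    - [0,0,0]
    - [0,0,0]
    - [0,0,0]
    - [0,0,0]

```text
time: 13.15
tcp_pos: [538.3, -304.4, 182.8]
tool_rot: [-1.571, -0.0, -0.0]
contact_force: [1.2, -0.7, 0.2]
opening: 1.001
```

Call:
jog_arm:
  grip: [0,0,0,0,0,0,0,0]
  travel:
    - [-2,0,4.2]
    - [-4,0,8.4]
    - [-6,0,12.6]
    - [-8,0,16]
    - [-9,0,17.7]
    - [-9.2,0,18]
    - [-9.2,0,18]
    - [-9.2,0,18]
  turn:
    - [0,0,0]
    - [0,0,0]
    - [0,0,0]
    - [0,0,0]
    - [0,0,0]
    - [0,0,0]
    - [0,0,0]
    - [0,0,0]

```text
time: 13.95
tcp_pos: [447.5, -125.6, 181.0]
tool_rot: [-1.572, -0.001, -0.001]
contact_force: [0.5, -0.7, 0.3]
opening: 0.998
```

```bash
python3 -c "
from h import *
meas('w_brass','brass',65,76)
z=np.load('w_brass.npz');d=z['d']
"
```

```text
t 13.95 tcp [ 447.5 -125.6  181. ] yaw -0.001
blob [410. 342.] 5029.0 rect [609.4  23.8] [ 27.3 335.8] 0.0
blob [272. 193.] 1150.0 rect [ 441.4 -129.9] [35.7 41.3] 90.0
 depth circ [ 448.9 -130.7] 10.9 mean [ 448.2 -130.7   69.3] 354 rect [ 448.7 -130.7] [21.1 20.6] 63.5
 go (dx,dy) [ 1.3 -5.1]
blob [462. 291.] 960.5 rect [548.6  72.3] [73.2 33.2] 13.7
```

View pics/w_brass.png

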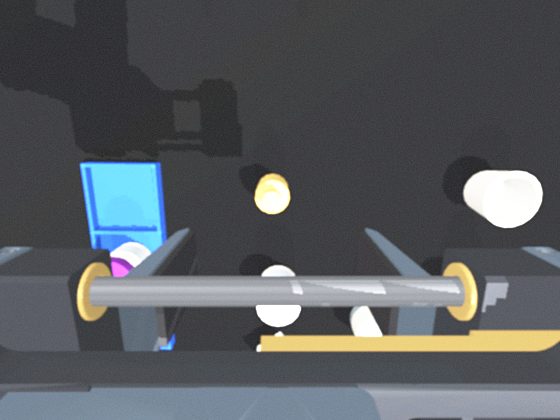

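Knob at (272,199), purple jar standing in the middle compartment. Descending onto the brass cylinder.

Call:
jog_arm:
  grip: [0,0,0.2,0.2,0.3,0.3,1,1,1,1]
  travel:
    - [0.1,3,-0.5]
    - [0.1,7,-0.5]
    - [0.1,11,-0.5]
    - [0.1,14,-0.5]
    - [0.1,16.3,-0.5]
    - [0.1,16.3,-0.5]
    - [0.1,16.3,-0.5]
    - [0.1,16.3,-0.5]
    - [0.1,16.3,-0.5]
    - [0.1,16.3,-0.5]
  turn:
    - [0,0,0]
    - [0,0,0]
    - [0,0,0]
    - [0,0,0]
    - [0,0,0]
    - [0,0,0]
    - [0,0,0]
    - [0,0,0]
    - [0,0,0]
    - [0,0,0]

```text
time: 15.0
tcp_pos: [448.2, -129.7, 18.9]
tool_rot: [-1.571, -0.002, -0.0]
contact_force: [-0.7, 0.0, 0.4]
opening: 0.378
```

Call:
jog_arm:
  grip: [1,1,1,1,1,1,1,1,1,1]
  travel:
    - [0,0,0]
    - [0,0,0]
    - [0,0,0]
    - [0,0,0]
    - [0,-1,0]
    - [0,-3,0]
    - [0,-6,0]
    - [0,-9,0]
    - [0,-11,0]
    - [0,-12,0]
  turn:
    - [0,0,0]
    - [0,0,0]
    - [0,0,0]
    - [0,0,0]
    - [0,0,0]
    - [0,0,0]
    - [0,0,0]
    - [0,0,0]
    - [0,0,0]
    - [0,0,0]

```text
time: 16.0
tcp_pos: [447.6, -129.2, 139.4]
tool_rot: [-1.571, -0.001, -0.0]
contact_force: [1.0, 0.3, -4.9]
opening: 0.229
```

The opening fell to 21 mm while the weight is still carried, so it has probably slipped down to the knob. I'll check.

Run:
```python
from h import *
p,d,c,o=look('w_brass2');print(o['opening'],o['contact_force'],o['ft_torque'])
K,R,t=c;V,U=np.mgrid[150:330,200:350];D=d[V,U].ravel()
P=np.c_[(U.ravel()-K[2])/K[0]*D,(V.ravel()-K[3])/K[1]*D,D]@R.T+t
h=cv2.cvtColor(p,cv2.COLOR_RGB2HSV)[150:330,200:350].reshape(-1,3)
m=(D>0)&(h[:,0]>14)&(h[:,0]<30)&(h[:,1]>80)&(h[:,2]>60)
Q=P[m];print(len(Q),np.percentile(Q,[2,25,50,75,98],axis=0).round(1))
p2,_=ctrl.snapshot('scene');img=np.vstack([cv2.resize(p,None,fx=1,fy=1)[120:340,:],cv2.resize(p2[90:200,180:460],(560,220))])
cv2.imwrite('pics/b2.png',img[:,:,::-1])
```

```text
t 16.0 tcp [ 447.6 -129.2  139.4] yaw -0.0
0.22854099361766556 [ 1.01633066  0.34466258 -4.88782617] [ 0.02089359 -0.0100429  -0.01072867]
3143 [[ 411.7 -142.8    0.7]
 [ 421.6 -138.   161.7]
 [ 433.2 -129.1  169.5]
 [ 439.  -119.9  262.6]
 [ 462.3 -114.9  270.2]]
```

View pics/b2.png

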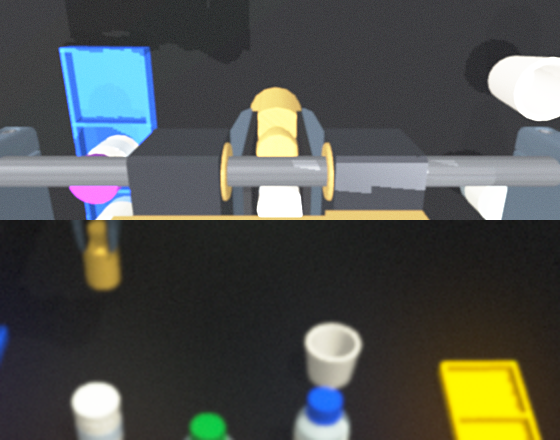

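It hangs upright with the knob between the pads. I'll measure the knob top, then carry it gently.

Run:
```python
from h import *
z=np.load('w_brass2.npz');p,d=z['p'],z['d'];o=ctrl.get_obs();c=cam('wrist',o)
K,R,t=c;V,U=np.mgrid[150:330,240:320];D=d[V,U].ravel()
P=np.c_[(U.ravel()-K[2])/K[0]*D,(V.ravel()-K[3])/K[1]*D,D]@R.T+t
h=cv2.cvtColor(p,cv2.COLOR_RGB2HSV)[150:330,240:320].reshape(-1,3)
Q=P[(D>0)&(h[:,0]>14)&(h[:,0]<30)&(h[:,1]>60)]
print(np.c_[np.histogram(Q[:,2],np.arange(90,181,5))[0],np.arange(90,176,5)].tolist())
T=Q[(Q[:,2]>165)&(Q[:,2]<176)];print(np.percentile(T,[5,50,95],axis=0).round(1))
S=Q[(Q[:,2]>140)&(Q[:,2]<152)];print(np.percentile(S,[2,50,98],axis=0).round(1) if len(S) else 0)
```

```text
[[0, 90], [0, 95], [0, 100], [0, 105], [0, 110], [0, 115], [52, 120], [86, 125], [80, 130], [94, 135], [89, 140], [98, 145], [102, 150], [97, 155], [101, 160], [853, 165], [25, 170], [52, 175]]
[[ 432.  -139.3  166.6]
 [ 438.  -128.6  168. ]
 [ 445.1 -118.5  169.8]]
[[ 431.  -143.7  140.3]
 [ 432.5 -129.8  146.4]
 [ 439.5 -115.3  151.6]]
```

Call:
jog_arm:
  grip: [1,1,1,1,1,1,1,1,1,1]
  travel:
    - [0,0,-0.5]
    - [0.1,0,-1.5]
    - [0.2,0,-3.5]
    - [0.4,0,-6]
    - [0.6,0,-9]
    - [0.8,0,-12]
    - [1,0,-14.5]
    - [1.1,0,-16.3]
    - [1.1,0,-17.2]
    - [1.1,0,-17.5]
  turn:
    - [0,0,0]
    - [0,0,0]
    - [0,0,0]
    - [0,0,0]
    - [0,0,0]
    - [0,0,0]
    - [0,0,0]
    - [0,0,0]
    - [0,0,0]
    - [0,0,0]

```text
time: 17.1
tcp_pos: [457.9, -304.9, 137.1]
tool_rot: [-1.57, 0.001, -0.001]
contact_force: [-0.5, 0.9, -4.5]
opening: 0.228
```

Run:
```python
from h import *
p,d,c,o=look('w_brass3');K,R,t=c
for col in (262,277):
  for v in range(190,300,6):
    D=d[v,col];P=R@np.array([(col-K[2])/K[0]*D,(v-K[3])/K[1]*D,D])+t;print(col,v,P.round(0).tolist(),p[v,col].tolist())
s=ctrl.snapshot('scene')[0]
a=cv2.resize(p[180:300,200:350],(600,480),interpolation=cv2.INTER_CUBIC);cv2.imwrite('pics/b3.png',a[:,:,::-1]);cv2.imwrite('pics/s3.png',s[:,:,::-1])
```

```text
t 17.1 tcp [ 457.9 -304.9  137.1] yaw -0.001
262 190 [452.0, -320.0, 4.0] [140, 240, 255]
262 196 [459.0, -320.0, 3.0] [136, 237, 255]
262 202 [465.0, -320.0, 3.0] [133, 233, 255]
262 208 [472.0, -320.0, 4.0] [128, 233, 255]
262 214 [443.0, -314.0, 131.0] [250, 232, 133]
262 220 [444.0, -314.0, 145.0] [251, 233, 138]
262 226 [444.0, -313.0, 157.0] [251, 235, 141]
262 232 [444.0, -313.0, 167.0] [255, 253, 177]
262 238 [448.0, -313.0, 167.0] [255, 252, 170]
262 244 [451.0, -313.0, 167.0] [255, 251, 167]
262 250 [455.0, -313.0, 167.0] [255, 252, 171]
262 256 [452.0, -312.0, 184.0] [250, 230, 137]
262 262 [453.0, -312.0, 188.0] [255, 254, 184]
262 268 [456.0, -312.0, 188.0] [255, 254, 187]
262 274 [459.0, -312.0, 189.0] [255, 255, 187]
262 280 [426.0, -308.0, 261.0] [155, 156, 161]
262 286 [427.0, -308.0, 263.0] [175, 177, 183]
262 292 [428.0, -308.0, 264.0] [172, 175, 181]
262 298 [430.0, -308.0, 264.0] [162, 165, 173]
277 190 [452.0, -304.0, 4.0] [144, 243, 255]
277 196 [458.0, -304.0, 4.0] [139, 239, 255]
277 202 [465.0, -304.0, 3.0] [134, 234, 255]
277 208 [442.0, -304.0, 122.0] [241, 221, 240]
277 214 [442.0, -304.0, 138.0] [246, 225, 132]
277 220 [441.0, -304.0, 152.0] [246, 225, 134]
277 226 [441.0, -304.0, 165.0] [249, 229, 136]
277 232 [444.0, -304.0, 167.0] [255, 251, 167]
277 238 [448.0, -304.0, 166.0] [255, 251, 167]
277 244 [451.0, -304.0, 168.0] [255, 252, 170]
277 250 [449.0, -304.0, 183.0] [247, 227, 135]
277 256 [450.0, -304.0, 188.0] [255, 254, 181]
277 262 [453.0, -304.0, 189.0] [255, 254, 180]
277 268 [456.0, -304.0, 189.0] [255, 254, 181]
277 274 [459.0, -304.0, 189.0] [255, 255, 185]
277 280 [426.0, -304.0, 261.0] [151, 154, 162]
277 286 [427.0, -304.0, 262.0] [170, 175, 179]
277 292 [428.0, -304.0, 263.0] [170, 173, 180]
277 298 [429.0, -304.0, 265.0] [168, 169, 175]
```

View pics/b3.png

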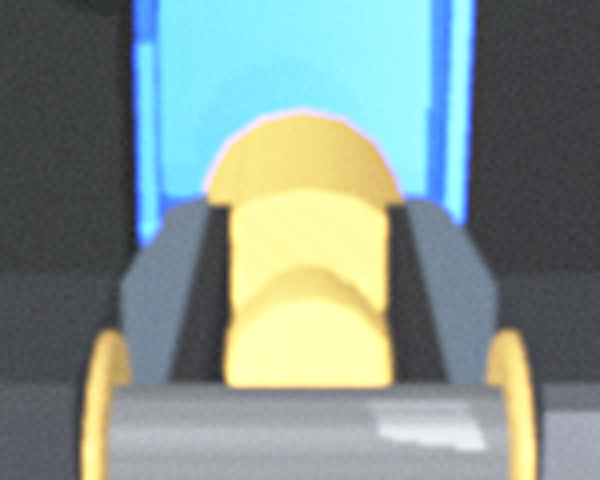

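The weight is upright, held by the knob with the pads just above the cylinder. The cylinder top is at z 167, so the base is at about 119, centred over the near compartment. Lowering gently.

Call:
jog_arm:
  grip: [1,1,1,1,1,1,1,1,1,1]
  travel:
    - [0,1,0]
    - [0,3,0]
    - [0,6,0]
    - [0,8.5,0]
    - [0,10,0]
    - [0,10.7,0]
    - [0,11,0]
    - [0,11.2,0]
    - [0,11.3,0]
    - [0,11.3,0]
  turn:
    - [0,0,0]
    - [0,0,0]
    - [0,0,0]
    - [0,0,0]
    - [0,0,0]
    - [0,0,0]
    - [0,0,0]
    - [0,0,0]
    - [0,0,0]
    - [0,0,0]

```text
time: 18.2
tcp_pos: [458.9, -304.6, 25.6]
tool_rot: [-1.571, -0.001, 0.0]
contact_force: [0.6, -0.6, -4.1]
opening: 0.227
```

Call:
jog_arm:
  grip: [1,1,1,1]
  travel:
    - [0,0.05,0]
    - [0,0.1,0]
    - [0,0.1,0]
    - [0,0.1,0]
  turn:
    - [0,0,0]
    - [0,0,0]
    - [0,0,0]
    - [0,0,0]

```text
time: 18.6
tcp_pos: [458.4, -304.5, 24.0]
tool_rot: [-1.571, -0.0, -0.0]
contact_force: [-0.9, 0.7, -4.1]
opening: 0.23
```

Still hanging, so I'll lower further in small steps.

Call:
jog_arm:
  grip: [1,1,1,1]
  travel:
    - [0,0.07,0]
    - [0,0.15,0]
    - [0,0.15,0]
    - [0,0.15,0]
  turn:
    - [0,0,0]
    - [0,0,0]
    - [0,0,0]
    - [0,0,0]

```text
time: 19.0
tcp_pos: [458.6, -304.5, 22.5]
tool_rot: [-1.571, -0.0, 0.0]
contact_force: [-0.1, -0.5, -3.0]
opening: 0.234
```

Call:
jog_arm:
  grip: [1,1,1,1]
  travel:
    - [0,0.05,0]
    - [0,0.1,0]
    - [0,0.1,0]
    - [0,0.1,0]
  turn:
    - [0,0,0]
    - [0,0,0]
    - [0,0,0]
    - [0,0,0]

```text
time: 19.4
tcp_pos: [458.9, -304.9, 22.3]
tool_rot: [-1.572, -0.001, 0.0]
contact_force: [-1.2, -0.9, 5.8]
opening: 0.23
```

Call:
jog_arm:
  grip: [0.4,0.4,0.4,0.4,0.4,0.4,0,0,0,0]
  travel:
    - [0,0,0]
    - [0,0,0]
    - [0,0,0]
    - [0,0,0]
    - [0,0,0]
    - [0,-2,0]
    - [0,-6,0]
    - [0,-10,0]
    - [0,-14,0]
    - [0,-16,0]
  turn:
    - [0,0,0]
    - [0,0,0]
    - [0,0,0]
    - [0,0,0]
    - [0,0,0]
    - [0,0,0]
    - [0,0,0]
    - [0,0,0]
    - [0,0,0]
    - [0,0,0]

```text
time: 20.4
tcp_pos: [459.8, -305.3, 185.3]
tool_rot: [-1.574, -0.005, -0.0]
contact_force: [0.7, 0.9, 0.1]
opening: 0.918
```

Run:
```python
from h import *
p,d=ctrl.snapshot('scene');q,_=ctrl.snapshot('top')
a=cv2.resize(p[110:260,80:380],(800,400));b=cv2.resize(q[150:350,200:480],(280,200))
im=np.zeros((600,800,3),np.uint8);im[:400]=a;im[400:,:280]=b;cv2.imwrite('pics/blue_done.png',im[:,:,::-1])
```

View pics/blue_done.png

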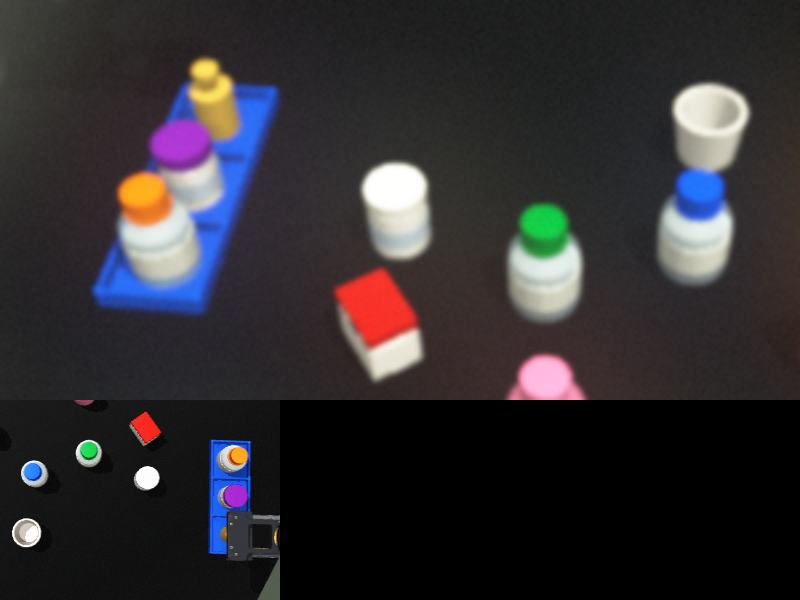

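The blue kit stands complete and upright: orange bottle far, purple jar middle, brass weight near. Next is the green bottle.

Call:
jog_arm:
  grip: [0,0,0,0,0,0,0,0,0,0]
  travel:
    - [2,0,4]
    - [4.2,0,8]
    - [6.3,0,12]
    - [8.4,0,16]
    - [10.5,0,20]
    - [12.6,0,24]
    - [14.5,0,27.6]
    - [15.7,0,29.9]
    - [16,0,30.5]
    - [16,0,30.5]
  turn:
    - [0,0,0]
    - [0,0,0]
    - [0,0,0]
    - [0,0,0]
    - [0,0,0]
    - [0,0,0]
    - [0,0,0]
    - [0,0,0]
    - [0,0,0]
    - [0,0,0]

```text
time: 21.5
tcp_pos: [617.8, 1.1, 179.6]
tool_rot: [-1.571, 0.003, 0.002]
contact_force: [-0.6, -0.0, -1.7]
opening: 0.998
```

```bash
python3 -c "
from h import *
meas('w_green','green',82,95)"
```

```text
t 21.5 tcp [617.8   1.1 179.6] yaw 0.002
blob [274. 208.] 1003.5 rect [621.1  -1. ] [36.7 31.8] 0.1
 depth circ [622.5  -1.4] 16.9 mean [621.8  -1.4  87.6] 982 rect [622.4  -1.5] [33.1 32.7] 50.8
 go (dx,dy) [ 4.8 -2.5]
```

Call:
jog_arm:
  grip: [0,0,0,0,0.2,0.2,1,1,1,1]
  travel:
    - [0.4,3,-0.2]
    - [0.4,7,-0.2]
    - [0.4,11,-0.2]
    - [0.4,14,-0.2]
    - [0.4,16,-0.2]
    - [0.4,16,-0.2]
    - [0.4,16,-0.2]
    - [0.4,16,-0.2]
    - [0.4,16,-0.2]
    - [0.4,16,-0.2]
  turn:
    - [0,0,0]
    - [0,0,0]
    - [0,0,0]
    - [0,0,0]
    - [0,0,0]
    - [0,0,0]
    - [0,0,0]
    - [0,0,0]
    - [0,0,0]
    - [0,0,0]

```text
time: 22.55
tcp_pos: [623.5, -1.7, 23.1]
tool_rot: [-1.571, -0.003, -0.0]
contact_force: [0.1, -0.2, 3.3]
opening: 0.565
```

Call:
jog_arm:
  grip: [1,1,1,1,1,1,1,1,1,1]
  travel:
    - [0,0,0]
    - [0,0,0]
    - [0,0,0]
    - [0,0,0]
    - [0,-1,0]
    - [0,-3,0]
    - [0,-6,0]
    - [0,-9,0]
    - [0,-11,0]
    - [0,-12,0]
  turn:
    - [0,0,0]
    - [0,0,0]
    - [0,0,0]
    - [0,0,0]
    - [0,0,0]
    - [0,0,0]
    - [0,0,0]
    - [0,0,0]
    - [0,0,0]
    - [0,0,0]

```text
time: 23.55
tcp_pos: [623.2, -1.2, 143.8]
tool_rot: [-1.571, -0.003, 0.0]
contact_force: [0.4, -0.2, -1.2]
opening: 0.564
```

Call:
jog_arm:
  grip: [1,1,1,1,1,1,1,1,1,1]
  travel:
    - [-0.5,0,2]
    - [-1.3,0,6]
    - [-2.3,0,10.5]
    - [-3.4,0,15.5]
    - [-4.4,0,20.5]
    - [-5.4,0,25]
    - [-6.2,0,28.5]
    - [-6.6,0,30.5]
    - [-6.6,0,30.5]
    - [-6.6,0,30.5]
  turn:
    - [0,0,0]
    - [0,0,0]
    - [0,0,0]
    - [0,0,0]
    - [0,0,0]
    - [0,0,0]
    - [0,0,0]
    - [0,0,0]
    - [0,0,0]
    - [0,0,0]

```text
time: 24.55
tcp_pos: [555.8, 303.3, 140.6]
tool_rot: [-1.572, 0.002, 0.001]
contact_force: [0.1, -0.7, -2.3]
opening: 0.56
```

Run:
```python
from h import *
p,d,c,o=look('w_place_y');b,z=blobs(p,'yellow')
for q in b[:2]:
    W=plane(c,q.reshape(-1,2),z)[:,:2].astype(np.float32);r=cv2.minAreaRect(W);print(cv2.contourArea(q),r,cv2.boxPoints(r).round(1).tolist())
```

```text
t 24.55 tcp [555.8 303.3 140.6] yaw 0.001
```

View pics/w_place_y.png

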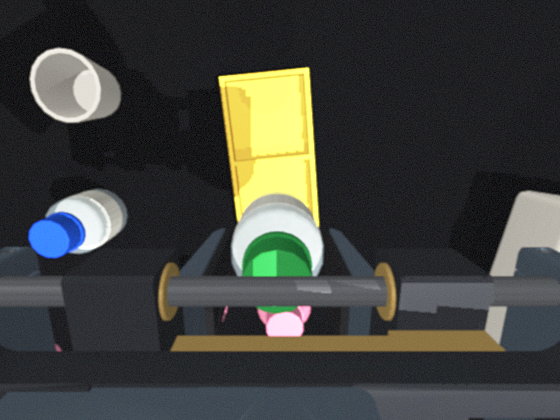

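The green bottle is over the far yellow compartment. The divider runs (233,159)–(315,153), and the tray's near corners are at (219,77) and (309,68).

Run:
```python
from h import *
o=ctrl.get_obs();o['tcp_pos']=np.array([555.8,303.3,140.6]);o['tool_rot']=np.array([-1.5708,0,0.001]);c=cam('wrist',o)
print(plane(c,[[219,77],[309,68],[274,156],[233,159],[315,153],[238,218],[319,222]],16).round(1))
```

```text
[[440.4 249.4  16. ]
 [432.5 333.8  16. ]
 [513.9 301.   16. ]
 [516.9 259.9  16. ]
 [510.9 341.9  16. ]
 [578.4 263.1  16. ]
 [582.7 348.4  16. ]]
```

Call:
jog_arm:
  grip: [1,1,1,1,1,1,1,1,1,1]
  travel:
    - [-0.1,2,0]
    - [-0.1,5,0]
    - [-0.1,8,0]
    - [-0.1,10,0]
    - [-0.1,10.8,0]
    - [-0.1,11.1,0]
    - [-0.1,11.3,0]
    - [-0.1,11.5,0]
    - [-0.1,11.6,0]
    - [-0.1,11.6,0]
  turn:
    - [0,0,0]
    - [0,0,0]
    - [0,0,0]
    - [0,0,0]
    - [0,0,0]
    - [0,0,0]
    - [0,0,0]
    - [0,0,0]
    - [0,0,0]
    - [0,0,0]

```text
time: 25.6
tcp_pos: [556.3, 303.8, 27.1]
tool_rot: [-1.57, -0.002, 0.0]
contact_force: [-0.7, -1.4, 4.5]
opening: 0.565
```

Call:
jog_arm:
  grip: [1,1,1]
  travel:
    - [0,0.05,0]
    - [0,0.05,0]
    - [0,0.05,0]
  turn:
    - [0,0,0]
    - [0,0,0]
    - [0,0,0]

```text
time: 25.9
tcp_pos: [556.4, 303.9, 27.0]
tool_rot: [-1.57, -0.003, 0.0]
contact_force: [-0.6, -1.7, 6.9]
opening: 0.566
```

Call:
jog_arm:
  grip: [0,0,0,0,0,0,0,0,0,0]
  travel:
    - [0,0,0]
    - [0,0,0]
    - [0,0,0]
    - [0,0,0]
    - [0,0,0]
    - [0,-2,0]
    - [0,-6,0]
    - [0,-10.5,0]
    - [0,-14.5,0]
    - [0,-15.6,0]
  turn:
    - [0,0,0]
    - [0,0,0]
    - [0,0,0]
    - [0,0,0]
    - [0,0,0]
    - [0,0,0]
    - [0,0,0]
    - [0,0,0]
    - [0,0,0]
    - [0,0,0]

```text
time: 26.9
tcp_pos: [557.7, 304.8, 186.3]
tool_rot: [-1.566, -0.008, 0.0]
contact_force: [0.4, -0.5, 0.8]
opening: 0.999
```

Call:
jog_arm:
  grip: [0,0,0,0,0,0,0,0,0,0]
  travel:
    - [1.2,0,-4]
    - [2.5,0,-8.5]
    - [3.8,0,-13.2]
    - [5.1,0,-17.9]
    - [6.4,0,-22.6]
    - [7.7,0,-27.3]
    - [9,0,-32]
    - [10.3,0,-36.5]
    - [11.3,0,-40]
    - [11.9,0,-42]
  turn:
    - [0,0,0]
    - [0,0,0]
    - [0,0,0]
    - [0,0,0]
    - [0,0,0]
    - [0,0,0]
    - [0,0,0]
    - [0,0,0]
    - [0,0,0]
    - [0,0,0]

```text
time: 27.9
tcp_pos: [674.3, -119.4, 179.4]
tool_rot: [-1.571, 0.002, -0.003]
contact_force: [-0.1, 1.4, -0.4]
opening: 1.001
```

Call:
jog_arm:
  grip: [0,0,0]
  travel:
    - [0,0,0]
    - [0,0,0]
    - [0,0,0]
  turn:
    - [0,0,0]
    - [0,0,0]
    - [0,0,0]

```text
time: 28.2
tcp_pos: [674.1, -114.6, 180.8]
tool_rot: [-1.57, 0.001, 0.002]
contact_force: [-0.4, -0.6, -0.1]
opening: 0.996
```

```bash
python3 -c "
from h import *
meas('w_box','red',45,55)"
```

```text
t 28.2 tcp [ 674.1 -114.6  180.8] yaw 0.002
blob [270. 201.] 224.5 rect [ 680.  -120.5] [58.1 41.8] 36.6
 depth circ [ 679.9 -120.8] 33.0 mean [ 678.9 -120.9   49.7] 1941 rect [ 679.9 -120.8] [56.  40.1] 36.3
 go (dx,dy) [ 5.8 -6.2]
```

View pics/w_box.png

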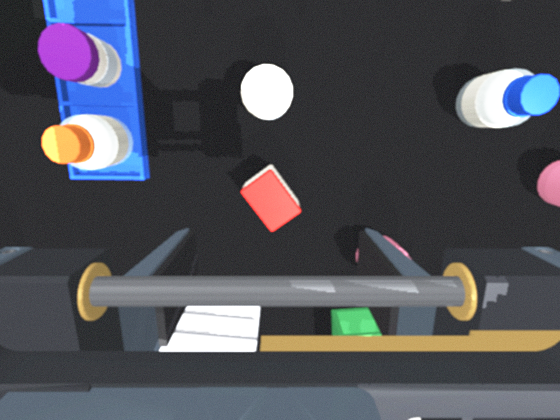

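The box is at (271,199), yaw 36.3°. Before choosing the grasp height I'll check where the fingertips really are, using the depth image already saved.

Run:
```python
from h import *
z=np.load('w_box.npz');d=z['d'];p=z['p'];m=ctrl.camera_model('wrist');H=np.array(m['hand_eye'])
for u,v in [(186,233),(183,238),(178,245),(170,250),(160,245),(186,245),(182,260),(172,270),(150,265),(135,268),(370,233),(378,245)]:
    D=d[v,u];P=H@np.array([(u-m['cx'])/m['fx']*D,(v-m['cy'])/m['fy']*D,D,1]);print((u,v),D.round(0),'tool',P[:3].round(0).tolist(),p[v,u].tolist())
print(ctrl.tcp_to_grasp)
```

```text
(186, 233) 174.0 tool [-15.0, -36.0, -48.0] [76, 86, 94]
(183, 238) 167.0 tool [-15.0, -44.0, -48.0] [58, 64, 70]
(178, 245) 157.0 tool [-15.0, -54.0, -47.0] [49, 51, 56]
(170, 250) 148.0 tool [-16.0, -63.0, -48.0] [77, 90, 98]
(160, 245) 153.0 tool [-17.0, -58.0, -55.0] [77, 86, 96]
(186, 245) 163.0 tool [-13.0, -49.0, -45.0] [46, 46, 47]
(182, 260) 158.0 tool [-8.0, -55.0, -46.0] [39, 40, 40]
(172, 270) 142.0 tool [-10.0, -71.0, -45.0] [39, 39, 44]
(150, 265) 131.0 tool [-17.0, -80.0, -51.0] [96, 108, 122]
(135, 268) 129.0 tool [-17.0, -83.0, -56.0] [93, 104, 118]
(370, 233) 169.0 tool [-17.0, -41.0, 49.0] [90, 104, 120]
(378, 245) 156.0 tool [-16.0, -55.0, 49.0] [82, 95, 108]
18.8
```

Open fingertips sit about 35 mm above the TCP, which explains the knob grip. For the 50 mm box I'll therefore take the TCP down to about z = 1, putting the tips near z = 31.

Call:
jog_arm:
  grip: [0,0,0,0,0,0,0,0,0,0]
  travel:
    - [0.2,0,-0.2]
    - [0.5,0,-0.5]
    - [0.58,0,-0.62]
    - [0.58,2,-0.62]
    - [0.58,4,-0.62]
    - [0.58,7,-0.62]
    - [0.58,9,-0.62]
    - [0.58,10,-0.62]
    - [0.58,10,-0.62]
    - [0.58,10,-0.62]
  turn:
    - [0,-8,0]
    - [0,-16,0]
    - [0,-24,0]
    - [0,-32,0]
    - [0,-36.3,0]
    - [0,-36.3,0]
    - [0,-36.3,0]
    - [0,-36.3,0]
    - [0,-36.3,0]
    - [0,-36.3,0]

```text
time: 29.25
tcp_pos: [681.0, -122.1, 82.1]
tool_rot: [-1.572, -0.001, 0.634]
contact_force: [-0.8, 0.3, -0.1]
opening: 1.002
```

Call:
jog_arm:
  grip: [0,0,0,0,0,0,0.4,0.4,0.4,0.4]
  travel:
    - [0,2,0]
    - [0,4,0]
    - [0,6,0]
    - [0,7.5,0]
    - [0,8,0]
    - [0,8,0]
    - [0,8,0]
    - [0,8,0]
    - [0,8,0]
    - [0,8,0]
  turn:
    - [0,0,0]
    - [0,0,0]
    - [0,0,0]
    - [0,0,0]
    - [0,0,0]
    - [0,0,0]
    - [0,0,0]
    - [0,0,0]
    - [0,0,0]
    - [0,0,0]

```text
time: 30.25
tcp_pos: [680.6, -122.7, 1.5]
tool_rot: [-1.571, -0.001, 0.634]
contact_force: [1.0, -0.5, -0.4]
opening: 0.681
```

Call:
jog_arm:
  grip: [1,1,1,1,1,1,1,1,1,1]
  travel:
    - [0,0,0]
    - [0,0,0]
    - [0,0,0]
    - [0,0,0]
    - [0,0,0]
    - [0,0,0]
    - [0,-0.5,0]
    - [0,-1.5,0]
    - [0,-3,0]
    - [0,-4,0]
  turn:
    - [0,0,0]
    - [0,0,0]
    - [0,0,0]
    - [0,0,0]
    - [0,0,0]
    - [0,0,0]
    - [0,0,0]
    - [0,0,0]
    - [0,0,0]
    - [0,0,0]

```text
time: 31.25
tcp_pos: [681.3, -122.9, 43.2]
tool_rot: [-1.573, -0.002, 0.634]
contact_force: [0.5, 0.1, -0.8]
opening: 0.438
```

```bash
python3 -c "
from h import *
meas('w_box2','red',75,105)"
```

```text
t 31.25 tcp [ 681.3 -122.9   43.2] yaw 0.634
blob [277. 245.] 4827.5 rect [ 684.1 -121.1] [42.4 51.3] 36.4
 depth circ [ 680.9 -123.3] 34.3 mean [ 673.9 -128.5   91.6] 6812 rect [ 681.6 -122.9] [55.6 61.3] 36.0
 go (dx,dy) [-0.4 -0.5]
blob [277. 312.] 890.0 rect [722.7 -92.5] [ 9.2 51.7] 36.4
 depth circ [ 689.2 -117.3] 26.4 mean [ 691.6 -115.5   92.4] 1735 rect [ 690.  -116.7] [36.5 40.4] 36.1
 go (dx,dy) [7.9 5.6]
```

Call:
jog_arm:
  grip: [1,1,1,1,1,1,1,1,1,1]
  travel:
    - [0,-1,0]
    - [0,-2.5,0]
    - [0,-4.5,0]
    - [0,-6.5,0]
    - [0,-8,0]
    - [0,-8.4,0]
    - [0,-8.4,0]
    - [0,-8.4,0]
    - [0,-8.4,0]
    - [0,-8.4,0]
  turn:
    - [0,3,0]
    - [0,8,0]
    - [0,14,0]
    - [0,20,0]
    - [0,26,0]
    - [0,32,0]
    - [0,36.3,0]
    - [0,36.3,0]
    - [0,36.3,0]
    - [0,36.3,0]

```text
time: 32.3
tcp_pos: [680.1, -122.6, 124.9]
tool_rot: [-1.571, 0.0, 0.001]
contact_force: [-0.3, 0.2, -1.5]
opening: 0.436
```

Call:
jog_arm:
  grip: [1,1,1,1,1,1,1,1,1,1]
  travel:
    - [-1,0,2]
    - [-2.8,0,5.7]
    - [-5,0,10.1]
    - [-7.2,0,14.6]
    - [-9.4,0,19.1]
    - [-11.6,0,23.6]
    - [-13.8,0,28.1]
    - [-16,0,32.6]
    - [-17.8,0,36.4]
    - [-18.8,0,38.4]
  turn:
    - [0,0,0]
    - [0,0,0]
    - [0,0,0]
    - [0,0,0]
    - [0,-1,0]
    - [0,-2,0]
    - [0,-3,0]
    - [0,-4,0]
    - [0,-5,0]
    - [0,-5.4,0]

```text
time: 33.3
tcp_pos: [490.5, 264.2, 125.1]
tool_rot: [-1.57, 0.0, 0.098]
contact_force: [0.7, -0.7, -1.1]
opening: 0.437
```

Call:
jog_arm:
  grip: [1,1,1,1]
  travel:
    - [0,0,0]
    - [0,0,0]
    - [0,0,0]
    - [0,0,0]
  turn:
    - [0,0,0]
    - [0,0,0]
    - [0,0,0]
    - [0,0,0]

```text
time: 33.7
tcp_pos: [492.9, 260.3, 124.9]
tool_rot: [-1.571, -0.0, 0.093]
contact_force: [0.4, -0.3, -1.3]
opening: 0.433
```

Run:
```python
from h import *
p,d,c,o=look('w_box3');print(o['opening'])
T=np.array([476.2,296.7])-o['tcp_pos'][:2];y=o['tool_rot'][2]
print('tool dx,dz',T@[np.cos(y),np.sin(y)],T@[-np.sin(y),np.cos(y)])
```

```text
t 33.7 tcp [492.9 260.3 124.9] yaw 0.093
0.4329895765230178
tool dx,dz -13.223694997259038 37.81925293989071
```

View pics/w_box3.png

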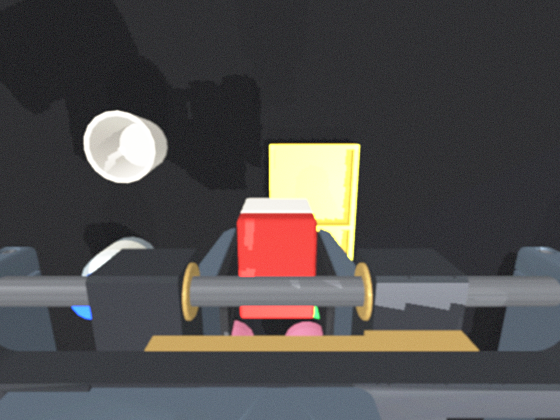

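The box is aligned with the tray. Tray near corners are at (268,144) and (360,144), divider at row 226. Checking the offset once more from these pixels.

Run:
```python
from h import *
o=ctrl.get_obs();c=cam('wrist',o);y=o['tool_rot'][2]
W=plane(c,[[268,144],[360,144],[340,227],[357,250]],16)[:,:2]-o['tcp_pos'][:2]
print(np.c_[W@[np.cos(y),np.sin(y)],W@[-np.sin(y),np.cos(y)]].round(1))
```

```text
[[-54.5  -7.9]
 [-54.5  78.8]
 [ 27.5  64.1]
 [ 52.3  82.8]]
```

Call:
jog_arm:
  grip: [1,1,1,1,1,1,1,1,1,1]
  travel:
    - [-0.6,0,1.5]
    - [-1.2,0,3.2]
    - [-1.27,1,3.7]
    - [-1.27,3,3.7]
    - [-1.27,6,3.7]
    - [-1.27,9,3.7]
    - [-1.27,10.8,3.7]
    - [-1.27,11.5,3.7]
    - [-1.27,11.8,3.7]
    - [-1.27,11.9,3.7]
  turn:
    - [0,0,0]
    - [0,0,0]
    - [0,0,0]
    - [0,0,0]
    - [0,0,0]
    - [0,0,0]
    - [0,0,0]
    - [0,0,0]
    - [0,0,0]
    - [0,0,0]

```text
time: 34.75
tcp_pos: [476.6, 297.3, 6.3]
tool_rot: [-1.57, -0.001, 0.094]
contact_force: [0.4, -0.3, 0.2]
opening: 0.435
```

Call:
jog_arm:
  grip: [1,1,1,1]
  travel:
    - [0,0.05,0]
    - [0,0.1,0]
    - [0,0.1,0]
    - [0,0.1,0]
  turn:
    - [0,0,0]
    - [0,0,0]
    - [0,0,0]
    - [0,0,0]

```text
time: 35.15
tcp_pos: [476.3, 297.2, 5.4]
tool_rot: [-1.57, -0.001, 0.094]
contact_force: [0.2, -0.2, -0.4]
opening: 0.436
```

Call:
jog_arm:
  grip: [1,1,1,1]
  travel:
    - [0,0.05,0]
    - [0,0.1,0]
    - [0,0.1,0]
    - [0,0.1,0]
  turn:
    - [0,0,0]
    - [0,0,0]
    - [0,0,0]
    - [0,0,0]

```text
time: 35.55
tcp_pos: [476.4, 297.1, 4.9]
tool_rot: [-1.57, -0.001, 0.094]
contact_force: [-1.1, -0.4, 4.9]
opening: 0.439
```

Contact, so release and retreat. I'll also move aside so the final check isn't blocked.

Call:
jog_arm:
  grip: [0,0,0,0,0,0,0,0,0,0]
  travel:
    - [0,0,0]
    - [0,0,0]
    - [0,0,0]
    - [0,0,0]
    - [0,0,0]
    - [0,-1,0]
    - [0,-4,0]
    - [0,-8,0]
    - [0,-13,0]
    - [0,-17.5,0]
  turn:
    - [0,0,0]
    - [0,0,0]
    - [0,0,0]
    - [0,0,0]
    - [0,0,0]
    - [0,0,0]
    - [0,0,0]
    - [0,0,0]
    - [0,0,0]
    - [0,0,0]

```text
time: 36.55
tcp_pos: [476.1, 297.0, 181.9]
tool_rot: [-1.57, -0.001, 0.094]
contact_force: [0.4, 0.3, -0.0]
opening: 1.002
```

Call:
jog_arm:
  grip: [0,0,0,0,0,0,0,0,0,0]
  travel:
    - [-1,-1,-4]
    - [-2,-2,-8]
    - [-3,-3,-12]
    - [-4,-4,-16]
    - [-5,-5,-20]
    - [-6,-5,-24]
    - [-7,-5,-27]
    - [-7,-5,-28]
    - [-7,-5,-28]
    - [-7,-5,-28]
  turn:
    - [0,0,0]
    - [0,0,0]
    - [0,0,0]
    - [0,0,0]
    - [0,0,0]
    - [0,0,0]
    - [0,0,0]
    - [0,0,0]
    - [0,0,0]
    - [0,0,0]

```text
time: 37.55
tcp_pos: [433.2, 12.5, 229.2]
tool_rot: [-1.57, -0.001, 0.094]
contact_force: [-0.4, 0.7, -0.5]
opening: 1.001
```

Run:
```python
from h import *
o=ctrl.get_obs();print(o['time'],o['tcp_pos'])
t,d=ctrl.snapshot('top');s,_=ctrl.snapshot('scene');c=cam('top')
for k,cz in (('orange',88),('purple',62),('green',88),('red',50),('blue',16),('yellow',16),('brass',70)):
    b,z=blobs(t,k)
    for q in b[:3]:
        r=cv2.minAreaRect(plane(c,q.reshape(-1,2),z)[:,:2].astype(np.float32));print(k,np.round(r[0]),np.round(r[1]),round(r[2]))
im=np.zeros((600,800,3),np.uint8);im[:315]=cv2.resize(s[110:300,60:540],(800,315));im[315:]=cv2.resize(t[140:310,110:460],(800,285),interpolation=cv2.INTER_AREA)
cv2.imwrite('pics/final.png',im[:,:,::-1])
```

```text
37.55 [433.17877133  12.46300075 229.19724362]
orange [ 615. -299.] [34. 34.] 20
purple [ 537. -304.] [47. 48.] 90
green [841.  59.] [ 76. 196.] 5
green [553. 304.] [32. 39.] 1
red [476. 299.] [55. 42.] 3
blue [ 539. -304.] [ 89. 246.] 90
blue [ 841. -512.] [54. 74.] 5
blue [581. 120.] [37. 37.] 47
yellow [517. 300.] [165.  86.] 5
brass [514. 285.] [158.  85.] 5
brass [ 459. -294.] [32. 43.] 2
brass [ 621. -310.] [29. 31.] 90
```

View pics/final.png

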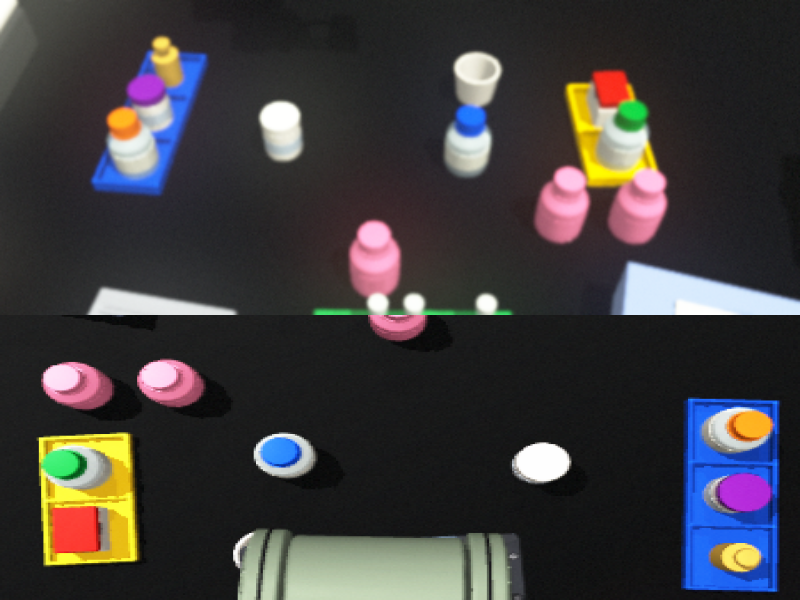

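All five items stand upright, one to a compartment, and the rest of the stock is where it was. Handing in.

```bash
python3 -c "
from plant import ctrl
print(ctrl.job_done())"
```

```text
the job is handed in; nothing more can be done
None
```

Both kits are made up and the job is handed in at about 38 s of robot time. I did the blue tray first (orange bottle far, purple jar middle, brass weight near), then the yellow tray (green bottle far, cuvette box near).

- **Last checks:** The final top and scene pictures show all five items upright, each in its own compartment. The white jar, the pink bottles, the crucible and the blue bottle are still standing. Only the blue bottle's position was measured again, unchanged to within 1 mm. The crucible was partly hidden by the arm in the top picture but clear in the scene picture.
- **What went differently:** The brass weight was held by its knob instead of its body, because the open fingertips sit about 35 mm above the TCP. It hung straight and I lowered it until the force reading showed contact. I gripped the box lower to allow for this.
- **Measurements that disagreed:** The colour measurement of the weight in the top view read about 10 mm off the compartment centre in y. It mixes the side of the weight with its top, and the wrist depth reading before release showed it centred.

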